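# Find the concealed catch of a battery hatch

### The arm

A 6-joint arm with a two-finger parallel gripper is mounted at the origin on a cart in front of the work surface, level with it; the furniture and walls round the work are solid. World frame = base frame: x ahead of the robot, y to its left, z up, the work surface at z = 0. Lengths are in m, angles in rad, forces in N, time in s.
With the tool pointing down it reaches from about 0.425 to 0.95 m from the base axis. Payload 3.5 kg.
Tool frame: the origin (TCP) lies midway between the tips of the shut fingers; the grasp point (between the pads) lies 19 mm behind it; z points along the fingers, y is the direction in which the jaws open and shut (so a half turn about z gives the same grasp; the last joint's range is limited). The gripper opens to 85 mm and grips with 20 to 120 N. Pads are 22 mm wide; open, the fingers measure 114 mm over their backs; the gripper's body (76 mm by 85 mm) begins 54 mm behind the grasp point. The pads swing forward as they close: fully open they stand 13 mm farther back than shut.
Start: joints at [-1.408, 0.286, 1.577, -0, 1.279, -0.15], TCP at [0.208, -0.642, 0.231] pointing down, gripper open.
Joint ranges: [-2.77, 2.77], [-0.9, 2.22], [0.21, 2.48], [-1.53, 4.67], [0.24, 2.81], [-2.84, 2.84]. Speed limits (rad/s): [2.79, 2.79, 3.14, 3.14, 3.14, 3.14].

### API

Orientations are given as a unit quaternion [w, x, y, z].
In Python, from cell import r, grab_frame, job gives the robot as it stands.
- The arm moves only by the shell command python3 -m jog 'ROWS' [FORCE]. ROWS is JSON, a list of rows, each an object of numbers: "x", "y", "z": the shift along the world's x, y, z in m; "twist": the turn about the world's z in degrees; "gripper": the finger opening in m, from 0 to 0.0854. A call has 1 to 5 rows; each row is the pose to reach, as a shift and turn from the pose commanded when the call began; what a row does not reach only later rows make up. A row lasts 1/8 s, in which the tool goes at most 62.5 mm and 10.7 degrees, less where a joint would pass 70% of its speed; a pose out of reach is approached as far as the arm can. A call with a gripper value outside its range is refused whole. The fingers move at their own pace and stop on an object; FORCE is the grip in N (left out, the last holds). Time passes only in rows, so rows that repeat a pose let the fingers close. It gives the time, the measured TCP pose, the force and the opening at its end, in the units of the state.
- r.get_obs(): the state, without advancing time (a new reading comes with each control period).
- grab_frame(name): name is "scene" or "top" or "wrist"; returns a dict with "frame" (480x640x3 uint8, red, green, blue), "vertical_fov" (degrees; the focal length in pixels is half the picture's height over the tangent of half this angle, whatever the lens; pixels are square), "cx", "cy" (the principal point, pixels), "k1" (the pictures are not rectified: a ray, as slopes to the right and down, at radius r is drawn at 1 + k1 r^2 times it, then the intrinsics apply), "T" (4x4, takes a point from camera to world coordinates). Camera axes: x right, y down, z forward; pixel columns grow to the right and rows downward; lengths in m; the calibration is good to about 2 mm. A picture is of the moment at which its call begins. There is no depth.
- job.finish_job(): hands the job in, once; it reports no verdict.
The state is a dict: "time": time; "q": joint angles; "joint_vel": joint speeds; "effort": joint torques, N m; "tool_pos": TCP position; "orientation": TCP orientation; "wrist_force": force on the tool from outside, world axes, zero at the start; "moment": the same for the moment, N m; "gripper_width": finger opening in m.
Only numpy, scipy, OpenCV 4.12 (cv2) and the standard library are available. Lean on these libraries where they do the work, as an engineer would, in place of code of your own. Each camera call takes 0.05 s, during which the arm holds its last target. There are 200 camera calls.

### The job

The battery hatch of the grey service box is released by a concealed catch: one of the four identical flush plates in its top is a push plate, the other three are fixed covers. Feel across the plates gently with the fingertips, press the one that gives all the way in so that the hatch stands open, and take the hand away. Grasp and lift nothing, don't pry or touch the hatch itself, and leave the V block and the two hex keys where they lie.

Things in the scene. Friction and masses are not known exactly. Their poses are not given: they have to be found in the camera images.
- service_box: grey flat service box, fixed to the worktop, 100 x 280 x 50 mm (x, y, z of its own frame). Origin: centre of its underside; z up, y along its length, towards the hatch end. Its flat top face is 50 mm above the origin. It stands at various places and is turned by up to 0.25 rad
- plate_row (a point): middle of the row of four plates, on the top face of the service box (axes as the box). The plates are aluminium, all alike, 44 mm along y and 60 mm along x, flush with the face; their centres lie at y = -69, -23, +23 and +69 mm from this point, at x = 0. Which one is the push plate changes from run to run and cannot be seen.
- hatch_edge (a point): middle of the free edge of the battery hatch, top side. The hatch is an aluminium leaf, 60 mm (x) by 64 mm (y) and 4 mm thick, at the +y end of the box top, beyond the plate row, hinged along its far edge (+x of the box). Its centre lies 136 mm along y from the middle of the plate row
- battery_hatch (a joint): angle of the battery hatch in rad: 0 shut and flush, rises in proportion to the travel of the push plate to 0.60 when this is fully in. The push plate yields at about 4 N, sinks 7 mm to a hard stop and stays where it is pushed; closed fingertips can follow it in. The other plates lie on stiff rubber: 0.5 mm at 5 N, 1.5 mm at most
- v_block: ground steel V block, 45 x 50 x 34 mm, loose, beside the -y end of the box; origin at the centre of its underside. To be left alone
- hex_key: black hex key, the larger one, 34 x 104 x 9 mm, lying loose in front of the box; origin at the centre of its underside. To be left alone
- small_hex_key: black hex key, the smaller one, 24 x 89 x 9 mm, lying loose in front of the box near its hatch end; origin at the centre of its underside. To be left alone

How it is judged:
At the end, for the whole second after the job is handed in: The battery hatch stands open at more than 0.50 rad and at rest, so the push plate is in by at least 5.8 of its 7 mm; the V block and the two hex keys are within 15 mm of where they lay (value of joint battery_hatch above 0.5 rad and velocity of joint battery_hatch between -0.05 and 0.05 rad/s and distance of each of v_block, hex_key, small_hex_key from where it was at the start of the episode below 0.015 m); the robot touches nothing.
It fails at once if the hatch is touched or pried with more than 1 N (contact force between any of the arm, the fingers and battery_hatch above 1 N).
It fails at once if something is pressed with more than 45 N (contact force between any of the arm, the fingers and anything else above 45 N).
It fails at once if v block moved by more than 15 mm or lifted (distance of v_block from where it was at the start of the episode above 0.015 m).
It fails at once if hex key moved by more than 15 mm or lifted (distance of hex_key from where it was at the start of the episode above 0.015 m).
It fails at once if small hex key moved by more than 15 mm or lifted (distance of small_hex_key from where it was at the start of the episode above 0.015 m).
It also fails if it takes over 51 s, if anything falls off the work surface, if the arm or the gripper's body presses on something with over 40 N, if the wrist force passes 120 N, or if a joint passes its speed limit or range.

## Working session

There is one attempt and no reset: what is moved stays moved. The work goes in short steps, Python scripts to look and compute and a shell command to move; the robot and the scene stay as the last step left them, time stands still between calls to the robot, and variables do not carry over. Pictures are saved under pics/ and viewed, about 8 in all and at most 12, crops included, and the job is handed in when it is done.

```bash
mkdir -p pics; python3 - <<'E'
from cell import r,grab_frame
import cv2,numpy as np
for n in("top","scene"):
    f=grab_frame(n);cv2.imwrite(f"pics/{n}0.png",f["frame"][:,:,::-1])
    print(n,{k:f[k] for k in f if k!="frame" })
print(r.get_obs())
E
```

```text
top {'vertical_fov': 42.50864275579691, 'cx': 320.4839493630974, 'cy': 239.91326359385, 'k1': -0.1586668799882125, 'T': array([[ 0.02717808, -0.99341557,  0.11129628,  0.36166408],
       [-0.99946172, -0.02905105, -0.01524141,  0.12719242],
       [ 0.01837433, -0.11082214, -0.99367039,  0.98481989],
       [ 0.        ,  0.        ,  0.        ,  1.        ]])}
scene {'vertical_fov': 47.95617277573755, 'cx': 327.54206820472797, 'cy': 241.38290945792969, 'k1': -0.0890650152057774, 'T': array([[-0.74632749, -0.40648937,  0.52703101,  0.02232896],
       [-0.66546215,  0.44089368, -0.60230631,  0.63748461],
       [ 0.01246647, -0.80023694, -0.59955436,  0.56602249],
       [ 0.        ,  0.        ,  0.        ,  1.        ]])}
{'time': 0.1, 'q': array([-1.40796530e+00,  2.87104536e-01,  1.57804287e+00, -3.97514841e-07,
        1.27858391e+00, -1.50005691e-01]), 'joint_vel': array([-0.00030531, -0.00069359, -0.00236631, -0.00090727, -0.00032803,
       -0.00172626]), 'effort': array([ 9.13494787e-04, -4.07295263e+01, -2.93699294e+01, -1.55337784e-04,
        3.38678830e-03, -1.61115249e-06]), 'tool_pos': array([ 0.20766418, -0.64163712,  0.23006054]), 'orientation': array([-1.06930873e-03,  9.87790997e-01,  1.55781266e-01, -7.04749034e-06]), 'wrist_force': array([ 0.98178403, -0.67689059, -0.39977564]), 'moment': array([-0.01859419, -0.02481765, -0.03893641]), 'gripper_width': 0.08533902631804546}
```

View pics/top0.png

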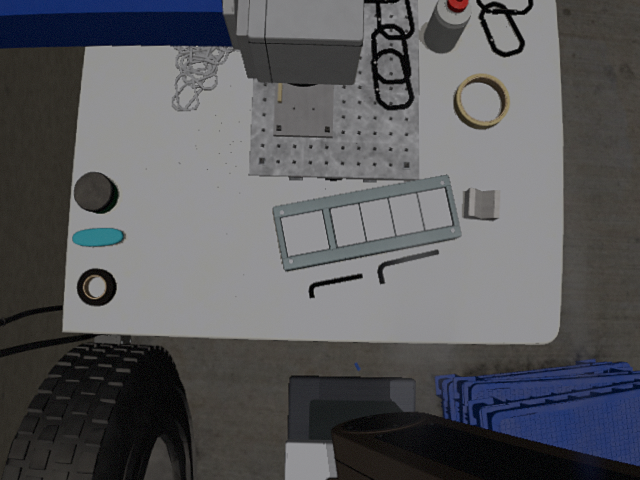

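View pics/scene0.png

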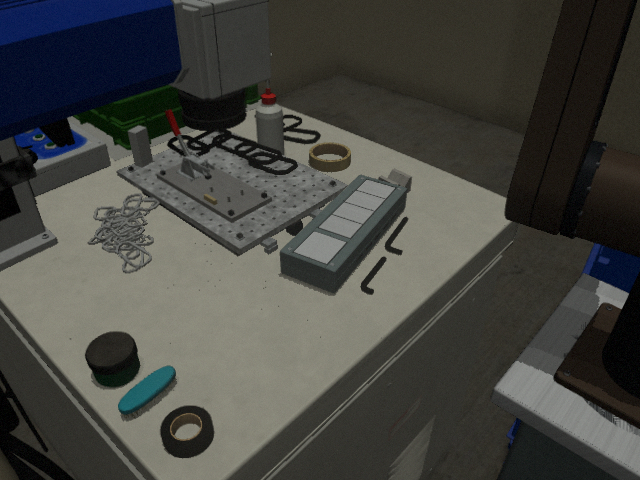

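```bash
cat >h.py <<'E'
import numpy as np,cv2
def ray(f,uv):
    H=f["frame"].shape[0];fl=H/2/np.tan(np.radians(f["vertical_fov"])/2)
    K=np.array([[fl,0,f["cx"]],[0,fl,f["cy"]],[0,0,1]])
    p=cv2.undistortPoints(np.float64(uv).reshape(-1,1,2),K,np.array([f["k1"],0,0,0.]))[:,0]
    return np.c_[p,np.ones(len(p))]@f["T"][:3,:3].T
def at_z(f,uv,z):
    d=ray(f,uv);o=f["T"][:3,3];return (o+d*((z-o[2])/d[:,2])[:,None])[:,:2]
E
python3 - <<'E'
from cell import r,grab_frame
from h import *
for n,roi in(("top",[(274,208),(447,176),(461,235),(287,270)]),("scene",[(282,254),(363,176),(407,188),(331,270)])):
    f=grab_frame(n);g=cv2.cvtColor(f["frame"],cv2.COLOR_RGB2GRAY)
    m=np.zeros_like(g);cv2.fillPoly(m,[np.int32(roi)],255);m=cv2.erode(m,np.ones((3,3)))
    t,_=cv2.threshold(g[m>0].reshape(-1,1),0,255,cv2.THRESH_OTSU)
    b=((g>t)&(m>0)).astype(np.uint8)
    k,l,s,c=cv2.connectedComponentsWithStats(b,connectivity=4)
    print(n,t)
    for i in range(1,k):
        if s[i,4]>100:
            cn=cv2.findContours((l==i).astype(np.uint8),0,1)[0][0]
            w=at_z(f,cn[:,0].astype(float),.05);R=cv2.minAreaRect(np.float32(w*1000))
            print(s[i,4],c[i].round(1),np.round(R[0],1),np.round(R[1],1),round(R[2],1))
    print("corners",(at_z(f,roi,.05)*1000).round(1).tolist())
    if n=="top":
        for q in [(250,80),(360,80)]: print("head",at_z(f,[q],.3),at_z(f,[q],.5))
        print("keys/vblk",at_z(f,[(310,297),(362,275),(380,282),(438,252)],0.01),at_z(f,[(465,190),(498,218)],.034))
        cv2.imwrite("pics/c.png",cv2.resize(f["frame"][160:300,260:510,::-1],None,fx=3,fy=3,interpolation=2))
E
```

```text
top 126.0
998 [434.7 208.5] [520.6 -62.6] [58.1 42.3] 12.5
1012 [405.8 213.9] [510.6 -17.7] [58.  42.4] 12.5
1037 [376.9 219.4] [500.7  27. ] [57.8 42.8] 12.3
1053 [347.6 224.8] [491.   72.1] [58.1 42.9] 12.4
1571 [304.6 232.9] [476.5 137.4] [58.4 63. ] 12.5
corners [[513.5, 185.5], [572.6, -82.0], [480.4, -104.1], [419.0, 162.4]]
head [[0.62308479 0.20375083]] [[0.5467375  0.18139213]]
head [[0.62718075 0.07574151]] [[0.54963725 0.09076763]]
keys/vblk [[ 0.37990686  0.12629262]
 [ 0.41687625  0.04498289]
 [ 0.40654143  0.01615283]
 [ 0.45688147 -0.07644432]] [[ 0.55458269 -0.1146253 ]
 [ 0.51138407 -0.16813705]]
scene 108.0
1284 [363.7 201.2] [508.8 -17.4] [ 58.  134.5] 12.5
524 [340.2 225.8] [489.3  72. ] [57.4 42.7] 12.5
919 [319.8 246.9] [475.7 137.2] [58.6 63.3] 12.5
corners [[506.0, 191.1], [564.7, -82.2], [477.4, -103.5], [424.8, 168.7]]
```

View pics/c.png

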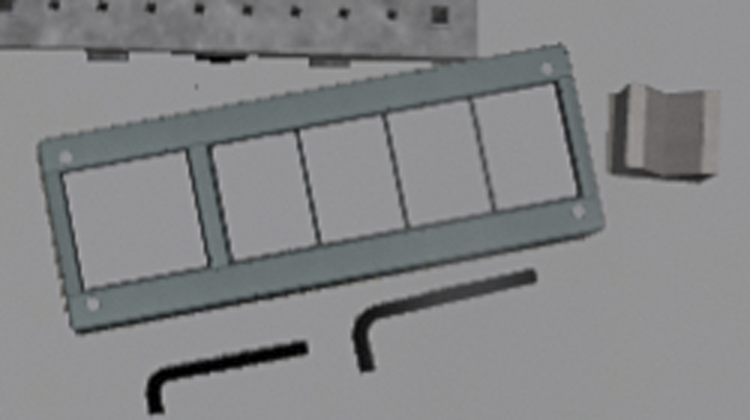

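```bash
python3 - <<'E'
from cell import r,grab_frame
from h import *
a=grab_frame("top");b=grab_frame("scene")
for p,q in (((303,86),(213,126)),((247,80),(180,92)),((359,82),(270,85))):
    d=ray(a,[p])[0];e=ray(b,[q])[0];o=a["T"][:3,3];s=b["T"][:3,3]
    x=np.linalg.lstsq(np.c_[d,-e],s-o,rcond=None)[0];print(o+x[0]*d,s+x[1]*e)
E
python3 -m jog '[{"x":0.02,"y":0.045,"twist":8,"gripper":0},{"x":0.045,"y":0.095,"twist":18,"gripper":0},{"x":0.07,"y":0.145,"twist":28,"gripper":0},{"x":0.096,"y":0.195,"twist":36,"gripper":0},{"x":0.12,"y":0.24,"twist":42,"gripper":0}]' 20
```

```text
[0.65719982 0.14413858 0.19350724] [0.67847685 0.16729355 0.20194956]
[0.63292632 0.2102895  0.27399387] [0.65318966 0.23463098 0.28457224]
[0.64301414 0.0733615  0.25222239] [0.64318056 0.07351544 0.25227499]invalid input
```

```bash
python3 -m jog '[{"x":0.02,"y":0.045,"twist":8,"gripper":0},{"x":0.045,"y":0.095,"twist":18,"gripper":0},{"x":0.07,"y":0.145,"twist":28,"gripper":0},{"x":0.096,"y":0.195,"twist":36,"gripper":0},{"x":0.12,"y":0.24,"twist":42,"gripper":0}]'
```

```text
invalid input
```

```bash
python3 -m jog '[{"x":0.02,"y":0.045,"z":0.0,"twist":8.0,"gripper":0.0},{"x":0.045,"y":0.095,"z":0.0,"twist":18.0,"gripper":0.0},{"x":0.07,"y":0.145,"z":0.0,"twist":28.0,"gripper":0.0},{"x":0.096,"y":0.195,"z":0.0,"twist":36.0,"gripper":0.0},{"x":0.12,"y":0.24,"z":0.0,"twist":42.0,"gripper":0.0}]' 20
```

```text
time: 0.92
tool_pos: [0.3284, -0.4004, 0.2314]
orientation: [0.0, 0.865, 0.501, 0.0]
wrist_force: [0.5, -0.6, -0.4]
gripper_width: -0.0
```

```bash
python3 -m jog '[{"x":0.026,"y":0.048,"z":0.0,"twist":8.0,"gripper":0.0},{"x":0.054,"y":0.098,"z":0.0,"twist":17.0,"gripper":0.0},{"x":0.082,"y":0.148,"z":0.0,"twist":26.0,"gripper":0.0},{"x":0.11,"y":0.198,"z":0.0,"twist":35.0,"gripper":0.0},{"x":0.136,"y":0.24,"z":0.0,"twist":42.4,"gripper":0.0}]'
python3 -m jog '[{"x":0.028,"y":0.05,"z":-0.01,"twist":0.0,"gripper":0.0},{"x":0.056,"y":0.098,"z":-0.05,"twist":0.0,"gripper":0.0},{"x":0.056,"y":0.098,"z":-0.1,"twist":0.0,"gripper":0.0},{"x":0.056,"y":0.098,"z":-0.14,"twist":0.0,"gripper":0.0},{"x":0.056,"y":0.098,"z":-0.14,"twist":0.0,"gripper":0.0}]'
```

```text
time: 1.55
tool_pos: [0.4644, -0.1603, 0.2316]
orientation: [0.0, 0.625, 0.78, 0.0]
wrist_force: [0.9, -0.2, 0.1]
gripper_width: 0.0001
time: 2.17
tool_pos: [0.5169, -0.0631, 0.0878]
orientation: [-0.004, 0.627, 0.779, -0.002]
wrist_force: [0.6, -0.7, 0.7]
gripper_width: 0.0001
```

```bash
python3 -m jog '[{"x":0.0,"y":0.0,"z":-0.015,"twist":0.0,"gripper":0.0},{"x":0.0,"y":0.0,"z":-0.03,"twist":0.0,"gripper":0.0},{"x":0.0,"y":0.0,"z":-0.033,"twist":0.0,"gripper":0.0},{"x":0.0,"y":0.0,"z":-0.033,"twist":0.0,"gripper":0.0},{"x":0.0,"y":0.0,"z":-0.033,"twist":0.0,"gripper":0.0}]'
python3 - <<'E'
from cell import grab_frame
import cv2
cv2.imwrite("pics/t1.png",grab_frame("top")["frame"][160:320,240:500,::-1].repeat(3,0).repeat(3,1)[:480,:780])
E
```

```text
time: 2.8
tool_pos: [0.5202, -0.0644, 0.059]
orientation: [0.001, 0.627, 0.779, 0.0]
wrist_force: [0.4, -0.2, 0.3]
gripper_width: 0.0001
```

View pics/t1.png

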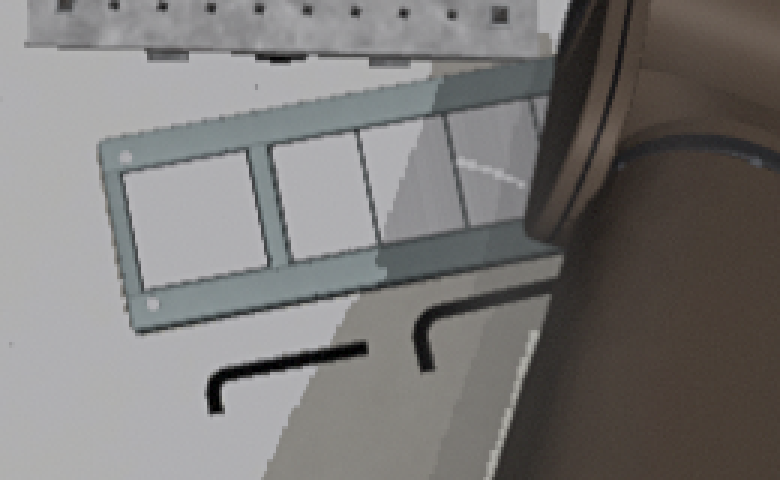

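The picture shows the box unmoved with the arm over plate A, at right from about (550,100); the keys and hatch are clear of the arm. Now I'll creep down.

```bash
python3 -m jog '[{"x":0.0,"y":0.0,"z":-0.002,"twist":0.0,"gripper":0.0},{"x":0.0,"y":0.0,"z":-0.004,"twist":0.0,"gripper":0.0},{"x":0.0,"y":0.0,"z":-0.006,"twist":0.0,"gripper":0.0},{"x":0.0,"y":0.0,"z":-0.0065,"twist":0.0,"gripper":0.0}]'
python3 -m jog '[{"x":0.0,"y":0.0,"z":-0.001,"twist":0.0,"gripper":0.0},{"x":0.0,"y":0.0,"z":-0.001,"twist":0.0,"gripper":0.0}]'
python3 -m jog '[{"x":0.0,"y":0.0,"z":-0.001,"twist":0.0,"gripper":0.0},{"x":0.0,"y":0.0,"z":-0.001,"twist":0.0,"gripper":0.0}]'
```

```text
time: 3.35
tool_pos: [0.5195, -0.0642, 0.0515]
orientation: [-0.0, 0.627, 0.779, -0.0]
wrist_force: [0.1, 0.3, -0.4]
gripper_width: 0.0
time: 3.6
tool_pos: [0.5197, -0.0642, 0.0507]
orientation: [-0.0, 0.627, 0.779, -0.0]
wrist_force: [-0.3, -0.3, 0.4]
gripper_width: -0.0001
time: 3.85
tool_pos: [0.5199, -0.0643, 0.05]
orientation: [0.0, 0.627, 0.779, 0.0]
wrist_force: [0.2, -0.1, 0.8]
gripper_width: 0.0001
```

```bash
python3 -m jog '[{"x":0.0,"y":0.0,"z":-0.0005,"twist":0.0,"gripper":0.0},{"x":0.0,"y":0.0,"z":-0.0005,"twist":0.0,"gripper":0.0}]'
python3 -m jog '[{"x":0.0,"y":0.0,"z":-0.0005,"twist":0.0,"gripper":0.0},{"x":0.0,"y":0.0,"z":-0.0005,"twist":0.0,"gripper":0.0}]'
```

```text
time: 4.1
tool_pos: [0.5199, -0.0643, 0.0497]
orientation: [0.0, 0.627, 0.779, 0.0]
wrist_force: [-1.2, 0.6, 2.9]
gripper_width: 0.0002
time: 4.35
tool_pos: [0.5199, -0.0643, 0.0495]
orientation: [0.0, 0.627, 0.779, -0.0]
wrist_force: [-2.7, 1.3, 6.3]
gripper_width: 0.0002
```

```bash
python3 -m jog '[{"x":0.0,"y":0.0,"z":-0.0005,"twist":0.0,"gripper":0.0},{"x":0.0,"y":0.0,"z":-0.0005,"twist":0.0,"gripper":0.0}]'
```

```text
time: 4.6
tool_pos: [0.5199, -0.0643, 0.0493]
orientation: [-0.0, 0.627, 0.779, -0.0]
wrist_force: [-3.3, -0.3, 8.0]
gripper_width: 0.0001
```

Plate A is stiff (8 N at 0.7 mm), so it is a cover. Next is plate B.

```bash
python3 -m jog '[{"x":0.0,"y":0.0,"z":0.01,"twist":0.0,"gripper":0.0},{"x":-0.005,"y":0.022,"z":0.012,"twist":0.0,"gripper":0.0},{"x":-0.01,"y":0.0455,"z":0.01,"twist":0.0,"gripper":0.0},{"x":-0.01,"y":0.0455,"z":0.006,"twist":0.0,"gripper":0.0},{"x":-0.01,"y":0.0455,"z":0.004,"twist":0.0,"gripper":0.0}]'
python3 -m jog '[{"x":0.0,"y":0.0,"z":-0.001,"twist":0.0,"gripper":0.0},{"x":0.0,"y":0.0,"z":-0.002,"twist":0.0,"gripper":0.0},{"x":0.0,"y":0.0,"z":-0.002,"twist":0.0,"gripper":0.0}]'
python3 -m jog '[{"x":0.0,"y":0.0,"z":-0.001,"twist":0.0,"gripper":0.0},{"x":0.0,"y":0.0,"z":-0.001,"twist":0.0,"gripper":0.0}]'
python3 -m jog '[{"x":0.0,"y":0.0,"z":-0.001,"twist":0.0,"gripper":0.0},{"x":0.0,"y":0.0,"z":-0.001,"twist":0.0,"gripper":0.0}]'
```

```text
time: 5.22
tool_pos: [0.5097, -0.019, 0.052]
orientation: [0.0, 0.627, 0.779, -0.0]
wrist_force: [0.2, -0.2, 0.1]
gripper_width: -0.0003
time: 5.6
tool_pos: [0.5098, -0.0191, 0.0503]
orientation: [0.0, 0.627, 0.779, -0.0]
wrist_force: [-0.4, -0.5, -0.5]
gripper_width: 0.0002
time: 5.85
tool_pos: [0.51, -0.019, 0.0498]
orientation: [0.0, 0.627, 0.779, -0.0]
wrist_force: [-1.6, -0.7, 1.9]
gripper_width: 0.0001
time: 6.1
tool_pos: [0.51, -0.019, 0.0493]
orientation: [0.0, 0.627, 0.779, -0.0]
wrist_force: [-3.2, -1.2, 7.9]
gripper_width: 0.0001
```

Plate B is stiff too (7.9 N at 0.7 mm). Next is plate C.

```bash
python3 -m jog '[{"x":0.0,"y":0.0,"z":0.01,"twist":0.0,"gripper":0.0},{"x":-0.005,"y":0.022,"z":0.012,"twist":0.0,"gripper":0.0},{"x":-0.01,"y":0.0455,"z":0.01,"twist":0.0,"gripper":0.0},{"x":-0.01,"y":0.0455,"z":0.006,"twist":0.0,"gripper":0.0},{"x":-0.01,"y":0.0455,"z":0.004,"twist":0.0,"gripper":0.0}]'
python3 -m jog '[{"x":0.0,"y":0.0,"z":-0.001,"twist":0.0,"gripper":0.0},{"x":0.0,"y":0.0,"z":-0.002,"twist":0.0,"gripper":0.0},{"x":0.0,"y":0.0,"z":-0.002,"twist":0.0,"gripper":0.0}]'
python3 -m jog '[{"x":0.0,"y":0.0,"z":-0.001,"twist":0.0,"gripper":0.0},{"x":0.0,"y":0.0,"z":-0.001,"twist":0.0,"gripper":0.0}]'
python3 -m jog '[{"x":0.0,"y":0.0,"z":-0.001,"twist":0.0,"gripper":0.0},{"x":0.0,"y":0.0,"z":-0.001,"twist":0.0,"gripper":0.0}]'
```

```text
time: 6.72
tool_pos: [0.4997, 0.0266, 0.0521]
orientation: [0.0, 0.627, 0.779, -0.0]
wrist_force: [0.3, 0.1, -0.4]
gripper_width: -0.0003
time: 7.1
tool_pos: [0.4998, 0.0265, 0.0503]
orientation: [-0.0, 0.627, 0.779, -0.0]
wrist_force: [-0.6, 0.1, 0.4]
gripper_width: 0.0001
time: 7.35
tool_pos: [0.5, 0.0265, 0.0498]
orientation: [0.0, 0.627, 0.779, -0.0]
wrist_force: [-1.6, -1.4, 2.5]
gripper_width: 0.0002
time: 7.6
tool_pos: [0.5, 0.0265, 0.0493]
orientation: [0.0, 0.627, 0.779, -0.0]
wrist_force: [-3.3, -1.7, 7.4]
gripper_width: -0.0001
```

Plate C is a cover as well, so on to plate D.

```bash
python3 -m jog '[{"x":0.0,"y":0.0,"z":0.01,"twist":0.0,"gripper":0.0},{"x":-0.005,"y":0.022,"z":0.012,"twist":0.0,"gripper":0.0},{"x":-0.01,"y":0.045,"z":0.01,"twist":0.0,"gripper":0.0},{"x":-0.01,"y":0.045,"z":0.006,"twist":0.0,"gripper":0.0},{"x":-0.01,"y":0.045,"z":0.004,"twist":0.0,"gripper":0.0}]'
python3 -m jog '[{"x":0.0,"y":0.0,"z":-0.001,"twist":0.0,"gripper":0.0},{"x":0.0,"y":0.0,"z":-0.002,"twist":0.0,"gripper":0.0},{"x":0.0,"y":0.0,"z":-0.002,"twist":0.0,"gripper":0.0}]'
python3 -m jog '[{"x":0.0,"y":0.0,"z":-0.001,"twist":0.0,"gripper":0.0},{"x":0.0,"y":0.0,"z":-0.001,"twist":0.0,"gripper":0.0}]'
python3 -m jog '[{"x":0.0,"y":0.0,"z":-0.001,"twist":0.0,"gripper":0.0},{"x":0.0,"y":0.0,"z":-0.001,"twist":0.0,"gripper":0.0}]'
python3 -m jog '[{"x":0.0,"y":0.0,"z":-0.001,"twist":0.0,"gripper":0.0},{"x":0.0,"y":0.0,"z":-0.001,"twist":0.0,"gripper":0.0}]'
```

```text
time: 8.22
tool_pos: [0.4897, 0.0716, 0.0521]
orientation: [-0.0, 0.627, 0.779, -0.0]
wrist_force: [0.3, 0.2, 0.6]
gripper_width: 0.0002
time: 8.6
tool_pos: [0.4898, 0.0715, 0.0503]
orientation: [-0.0, 0.627, 0.779, -0.0]
wrist_force: [1.7, -0.1, 0.6]
gripper_width: 0.0
time: 8.85
tool_pos: [0.4899, 0.0715, 0.0497]
orientation: [0.0, 0.627, 0.779, -0.0]
wrist_force: [0.2, -0.2, 3.3]
gripper_width: 0.0002
time: 9.1
tool_pos: [0.49, 0.0715, 0.0485]
orientation: [0.0, 0.627, 0.779, -0.0]
wrist_force: [-0.8, -2.5, 3.1]
gripper_width: 0.0
time: 9.35
tool_pos: [0.49, 0.0716, 0.0474]
orientation: [0.0, 0.627, 0.779, 0.0]
wrist_force: [0.7, -2.2, 2.7]
gripper_width: -0.0001
```

Plate D yields at about 3 N, so it is the push plate. I'll press on to its stop.

```bash
python3 -m jog '[{"x":0.0,"y":0.0,"z":-0.001,"twist":0.0,"gripper":0.0},{"x":0.0,"y":0.0,"z":-0.002,"twist":0.0,"gripper":0.0},{"x":0.0,"y":0.0,"z":-0.003,"twist":0.0,"gripper":0.0},{"x":0.0,"y":0.0,"z":-0.003,"twist":0.0,"gripper":0.0}]'
python3 -m jog '[{"x":0.0,"y":0.0,"z":-0.001,"twist":0.0,"gripper":0.0},{"x":0.0,"y":0.0,"z":-0.001,"twist":0.0,"gripper":0.0}]'
python3 -m jog '[{"x":0.0,"y":0.0,"z":-0.001,"twist":0.0,"gripper":0.0},{"x":0.0,"y":0.0,"z":-0.001,"twist":0.0,"gripper":0.0}]'
```

```text
time: 9.85
tool_pos: [0.4899, 0.0719, 0.0442]
orientation: [0.0, 0.627, 0.779, 0.0]
wrist_force: [-0.1, -1.9, 2.6]
gripper_width: -0.0002
time: 10.1
tool_pos: [0.4899, 0.0719, 0.0433]
orientation: [0.0, 0.627, 0.779, 0.0]
wrist_force: [0.4, -0.9, 2.7]
gripper_width: -0.0001
time: 10.35
tool_pos: [0.49, 0.0719, 0.043]
orientation: [-0.0, 0.627, 0.779, 0.0]
wrist_force: [-0.9, -1.9, 6.6]
gripper_width: -0.0001
```

Force is rising at 7 mm, which is the stop. One more nudge, then straight up and away towards −y at height.

```bash
python3 -m jog '[{"x":0.0,"y":0.0,"z":-0.001,"twist":0.0,"gripper":0.0},{"x":0.0,"y":0.0,"z":-0.001,"twist":0.0,"gripper":0.0}]'
python3 -m jog '[{"x":0.0,"y":0.0,"z":0.01,"twist":0.0,"gripper":0.0},{"x":0.0,"y":0.0,"z":0.04,"twist":0.0,"gripper":0.0},{"x":0.0,"y":-0.03,"z":0.08,"twist":0.0,"gripper":0.0},{"x":0.0,"y":-0.08,"z":0.11,"twist":0.0,"gripper":0.0},{"x":0.0,"y":-0.13,"z":0.13,"twist":0.0,"gripper":0.0}]'
python3 -m jog '[{"x":-0.01,"y":-0.05,"z":0.01,"twist":0.0,"gripper":0.0},{"x":-0.02,"y":-0.1,"z":0.02,"twist":0.0,"gripper":0.0},{"x":-0.03,"y":-0.15,"z":0.02,"twist":0.0,"gripper":0.0},{"x":-0.04,"y":-0.2,"z":0.02,"twist":0.0,"gripper":0.0},{"x":-0.04,"y":-0.2,"z":0.02,"twist":0.0,"gripper":0.0}]'
python3 -m jog '[{"x":0.0,"y":0.0,"z":0.0,"twist":0.0,"gripper":0.0},{"x":0.0,"y":0.0,"z":0.0,"twist":0.0,"gripper":0.0}]'
python3 - <<'E'
from cell import grab_frame
import cv2
for n in("top","scene"): 
    f=grab_frame(n)["frame"][:,:,::-1]
    f=f[160:320,240:510] if n=="top" else f[150:310,250:440]
    cv2.imwrite(f"pics/{n}2.png",cv2.resize(f,None,fx=2.9,fy=2.9,interpolation=2))
E
```

```text
time: 10.6
tool_pos: [0.49, 0.0719, 0.0429]
orientation: [-0.0, 0.627, 0.779, -0.0]
wrist_force: [-4.8, -2.1, 13.3]
gripper_width: -0.0002
time: 11.22
tool_pos: [0.4898, -0.0588, 0.1726]
orientation: [0.0, 0.627, 0.779, 0.001]
wrist_force: [0.8, 0.2, -0.9]
gripper_width: -0.0001
time: 11.85
tool_pos: [0.4488, -0.2603, 0.1907]
orientation: [-0.001, 0.629, 0.777, 0.0]
wrist_force: [0.1, 0.4, -0.3]
gripper_width: 0.0
time: 12.1
tool_pos: [0.4499, -0.2567, 0.1909]
orientation: [-0.001, 0.626, 0.779, 0.0]
wrist_force: [0.1, -0.4, 0.7]
gripper_width: 0.0002
```

View pics/scene2.png

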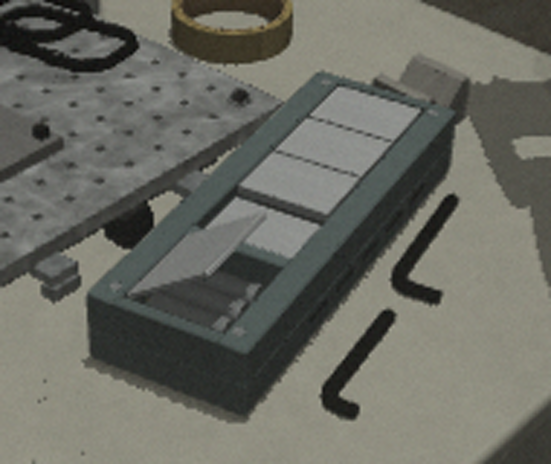

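View pics/top2.png

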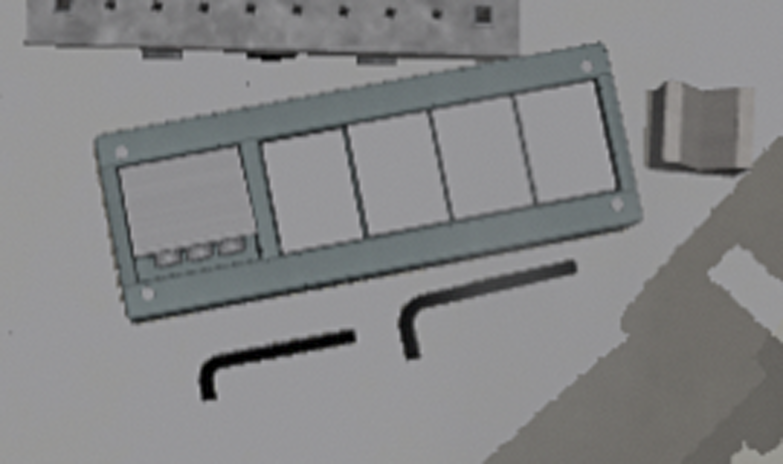

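The scene crop shows the hatch standing open (leaf edge near (235,245)) and plate D sunk at (270,225). The top crop shows the keys at (280,360) and (490,300) and the V block at (700,125), all in place, with the arm well clear.

```bash
python3 -c "
from cell import job
print(job.finish_job())"
```

```text
the job is handed in; nothing more can be done
None
```

The push plate was the one nearest the hatch. I pressed it in to its stop, the hatch stands open, and I handed the job in at about 12 s of the 51 s.

- **Feeling the plates:** I found the four plates in the top camera image and felt them from the −y end with shut fingertips. The first three were stiff, about 7 to 8 N at 0.7 mm. The fourth yielded at about 3 N.
- **Pressing:** I followed it in about 7 mm until the force rose to 13 N. I then lifted straight up and moved the hand away.
- **Last checks:** The final pictures show that plate sunk and the hatch open. The V block and both hex keys look unmoved; I judged this by eye and did not measure it. The hand is clear, with wrist force near zero. I did not measure the hatch angle; the 7 mm of travel implies about 0.6 rad.
- **Failures and disagreements:** Two early move calls were refused as invalid input because each row needs all five keys; nothing moved. No other checks failed or disagreed.

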